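Tip the red printed bracket upright in its fence bay

TASK

Push the red bracket along the bench up to the fence and keep pushing on the inside of its upstanding foot, so that its edge catches on the stop blocks and it tips upright, standing on its foot in the bay in front of it with its plate against the stops. Leave the black bracket lying where it is.

Things in the scene. Friction and masses are not known exactly. Their poses are not given: they have to be found in the camera images.
- red_bracket: Loose red L-bracket, 80-170 g, lying on its plate: plate 80 mm (x) by 130 (y) by 6 thick; foot 60 wide, 6 thick, upright at mid-edge to 60 mm above the bench. Origin: bottom outer corner of the L, mid-edge, on the bench. x runs along the plate to the fence (plate x -80 to 0, foot -6 to 0), y along the edge, z up along the foot. Standing upright, its x points straight down, z into the bay.
- red_foot (a point): Centre of the inner face of the red bracket's foot (the face that looks away from the fence, over the plate): x = -6, z = 33 mm in the bracket's frame. The face is 60 mm wide and spans z 6 to 60.
- black_bracket: A black bracket of the same shape, size and axes, lying in front of the other bay. To be left alone.
- fence: Fixed. 3 aluminium stops, 25 mm high, front faces at x=0, 80 deep, then a bar 30 high. Origin: on bench, mid-front. x into fence, y along it. Stops at y -175 to -135, -45 to 45, 135 to 175; between: 2 open bays 90 wide, centres y = -90, +90. Stops catch a bracket's plate; its foot fits in the bay. Brackets start 30-65 mm before the stops, within 8 mm of a bay's centre line and 0.12 rad of square.
There are look-alikes about, which are no part of the job. Several things have the shape of the red_bracket; the one meant has the colours described above.

How it is judged:
By the outcome, as a careful person would: the job done as asked, in the order asked, and still so for the second after the job is handed in, with the robot touching nothing.
It also fails if it takes over 38 s, if anything falls off the work surface, if the arm or the gripper's body presses on something with over 40 N, if the wrist force passes 120 N, or if a joint passes its speed limit or range.

ROBOT

A 6-joint arm with a two-finger parallel gripper is mounted at the origin on the work surface. World frame = base frame: x ahead of the robot, y to its left, z up, the work surface at z = 0. Lengths are in m, angles in degrees, forces in N, time in s.
With the tool pointing down it reaches from about 0.4 to 0.825 m from the base axis. Payload 7 kg.
Tool frame: the origin (TCP) lies on the centre line of the jaws, within the pads' length; the fingertips stand r.tip_reach ahead of it and the grasp point (between the pads) is the TCP (r.tip_reach is the distance from the TCP to the fingertips, in m); z points along the fingers, y is the line along which they close (so a half turn about z gives the same grasp; the last joint's range is limited). The gripper opens to 88 mm and grips with 3 to 60 N. Pads are 19 mm wide; open, the fingers measure 130 mm over their backs; the gripper's body (78 mm by 193 mm) begins 47 mm behind the grasp point.
Start: joints at [-47.091, 20.546, 0.682, 0, -70.136, -16.507], TCP at [0.3, -0.605, 0.246] pointing down, gripper open.
Joint ranges: [-176.03, 176.03], [-82.01, 121.73], [-58.28, 71.71], [-173.87, 95.51], [-174.79, -0.11], [-173.66, 173.66]. Speed limits (degrees/s): [136.94, 136.94, 172.46, 180, 180, 180].

INTERFACE

Orientations are given as [roll, pitch, yaw] about the fixed x, y, z axes, in that order (R = Rz(yaw) Ry(pitch) Rx(roll)).
In Python, from plant import sensors, cams, r gives the robot as it stands.
- The arm moves only by the tool drive_tool, never from a script. Its argument "rows" is a list of rows, each an object of numbers: "fingers": the gripper's target within -1 to 1 (fully open at 1, half-way at 0, shut at -1); "x", "y", "z": the shift along the tool's x, y, z in m; "spin": the turn about the tool's z in rad. A call has 1 to 10 rows; each row is the pose to reach, as a shift and turn from the pose commanded when the call began, along the tool's axes at that moment; what a row does not reach only later rows make up. A row lasts 1/8 s, in which the tool goes at most 62.5 mm and 10.7 degrees, less where a joint would pass 70% of its speed; a pose out of reach is approached as far as the arm can. A call with a gripper value outside its range is refused whole. The fingers move at their own pace and stop on an object; "newtons" is the grip in N (left out, the last holds). Time passes only in rows, so rows that repeat a pose let the fingers close. It gives the time, the measured TCP pose, the force, the opening and the grip force at its end, in the units of the state.
- sensors.get_state(): the state, without advancing time (a new reading comes with each control period).
- cams.capture(name): name is "side" or "top" or "wrist"; returns a dict with "pixels" (480x640x3 uint8, red, green, blue), "intrinsics" (3x3 intrinsics, pixels), "eye" and "orientation" of the camera in the world; the wrist camera has in their place "T_tool_cam" (4x4, takes a point from camera to tool coordinates, whose origin is the TCP and whose axes are the flange's). Camera axes: x right, y up, looking along -z (the intrinsics and any distortion apply to the point x, -y, -z); pixel columns grow to the right and rows downward; lengths in m; the calibration is good to about 2 mm. The wrist camera is an equidistant fisheye: a pixel r from the principal point sees the ray r / f radians off the axis. A picture is of the moment at which its call begins: read the wrist's pose just before it. There is no depth.
- r.close_job(): hands the job in; it is judged then, once.
The state is a dict: "time_s": time; "joints": joint angles; "qd": joint speeds; "joint_torque": joint torques, N m; "tcp_pos": TCP position; "eef_rot": TCP orientation; "contact_force": force on the tool from outside, world axes, zero at the start; "moment": the same for the moment, N m; "gripper_width": finger opening in m; "gripper_force": force on a finger pad.
Only numpy, scipy, OpenCV 4.12 (cv2) and the standard library are available. Lean on these libraries where they do the work, as an engineer would, in place of code of your own. Each camera call takes 0.05 s, during which the arm holds its last target. There are 200 camera calls.

## Working session

There is one attempt and no reset: what is moved stays moved. The work goes in short steps, Python scripts to look and compute and a tool call to move; the robot and the scene stay as the last step left them, time stands still between calls to the robot, and variables do not carry over. Pictures are saved under pics/ and viewed, at most 10 in all, crops included, and the job is handed in when it is done.

Besides the shell and the picture viewer there is one more tool, called after "Request:" by a JSON object that holds its "op" and its "data", one argument or row to a line. drive_tool: Moves the arm, as the interface text tells. Its arguments: {"type":"object","properties":{"rows":{"type":"array"},"newtons":{"type":"number"}},"required":["rows"]}

```bash
mkdir -p pics; python3 - <<'E'
from plant import sensors,cams,r
import cv2
s=sensors.get_state()
print(s['time_s'],s['tcp_pos'],s['eef_rot'],s['gripper_width'],r.tip_reach)
for n in ['top','side']:
    c=cams.capture(n); cv2.imwrite(f'pics/{n}0.png',c['pixels'][...,::-1]); print(n,c['intrinsics'],c['eye'],c['orientation'],[k for k in c])
E
```

```text
0.0 [ 0.29994944 -0.60420102  0.24463612] [ 1.79906488e+02 -8.56166194e-03 -1.53602897e+02] 0.08784034811615427 0.019
top [[555.88014921   0.         312.37267502]
 [  0.         555.88014921 237.98963418]
 [  0.           0.           1.        ]] [ 0.34431942 -0.04362933  0.91818802] [  9.7905101   -0.57005703 -88.41652048] ['pixels', 'intrinsics', 'eye', 'orientation']
side [[582.55962507   0.         318.16542777]
 [  0.         582.55962507 245.87559691]
 [  0.           0.           1.        ]] [0.39670151 0.59894824 0.63335553] [  48.51712788   -0.85146111 -168.84970742] ['pixels', 'intrinsics', 'eye', 'orientation']
```

View pics/top0.png

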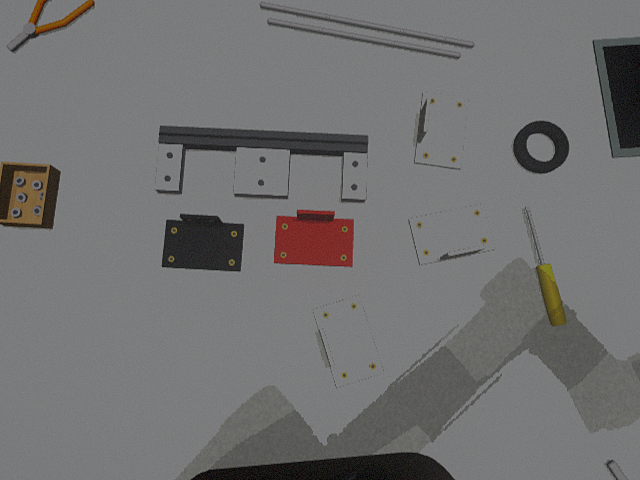

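View pics/side0.png

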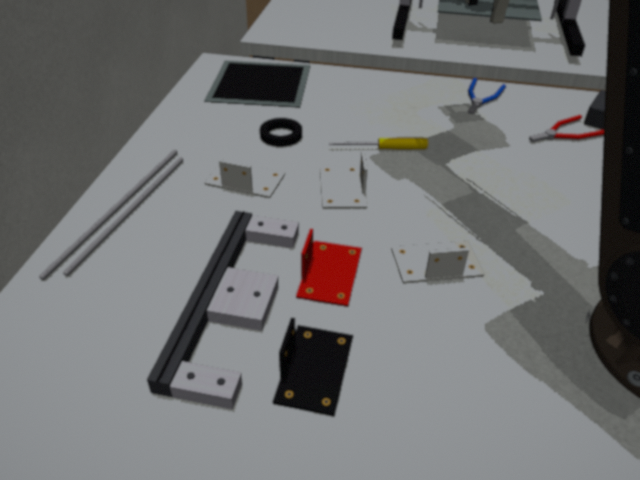

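Candidates with the bracket shape, in the top image: red (315,240), black (203,245), and white ones at (440,130), (450,235) and (347,343). Only (315,240) is red, and it lies in front of the right-hand bay. I'll confirm it in a crop and measure it.

```bash
cat > h.py <<'E'
import numpy as np,cv2
from scipy.spatial.transform import Rotation as R
from plant import sensors,cams,r
def ray(c,uv,z):
    K=c['intrinsics'];d=np.array([(uv[0]-K[0,2])/K[0,0],-(uv[1]-K[1,2])/K[1,1],-1])
    d=R.from_euler('xyz',c['orientation'],degrees=True).as_matrix()@d
    e=np.array(c['eye']);return (e+d*(z-e[2])/d[2])
def proj(c,p):
    q=R.from_euler('xyz',c['orientation'],degrees=True).as_matrix().T@(np.array(p)-c['eye'])
    K=c['intrinsics'];return K[0,0]*q[0]/-q[2]+K[0,2],K[1,1]*-q[1]/-q[2]+K[1,2]
E
python3 - <<'E'
from h import *
c=cams.capture('top');im=c['pixels']
cr=cv2.resize(im[100:300,130:390],None,fx=3,fy=3,interpolation=cv2.INTER_CUBIC)
cv2.imwrite('pics/crop1.png',cv2.convertScaleAbs(cr[...,::-1],alpha=1.6))
b=im.astype(int);m=((b[...,0]>b[...,1]+60)).astype(np.uint8)
m[:,:250]=0;m[:,390:]=0;m[:180]=0;m[290:]=0
cs=max(cv2.findContours(m,0,2)[0],key=cv2.contourArea)
print(cv2.approxPolyDP(cs,3,True)[:,0].tolist())
E
```

```text
[[277, 216], [274, 262], [351, 265], [353, 220], [316, 222]]
```

View pics/crop1.png

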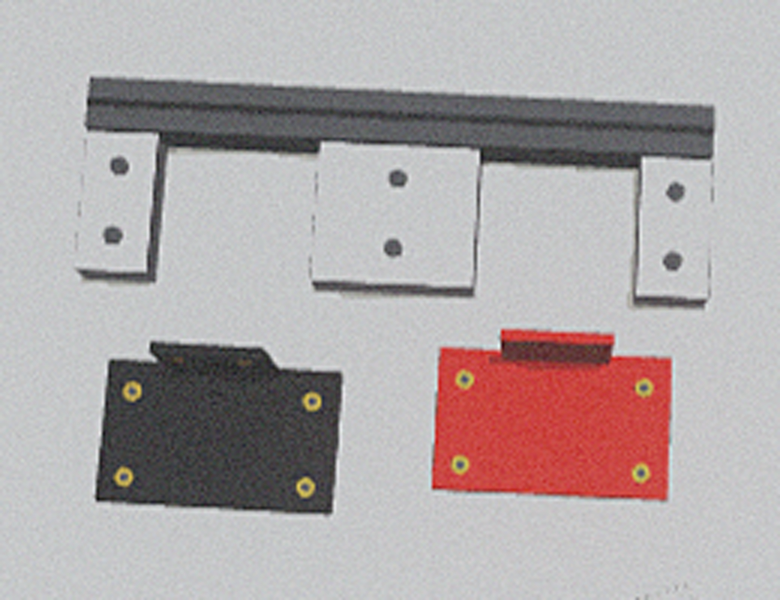

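The crop shows the red bracket on the bench. Its plate corners are at about (440,348), (672,358), (667,500) and (432,489), and its foot, at (557,347), points at the right-hand bay. It is the one meant.

```bash
python3 - <<'E'
from h import *
c=cams.capture('top')
f=lambda u,v,z:ray(c,(u/3+130-.33,v/3+100-.33),z)[:2]
S=np.array([f(u,v,.025) for u,v in [(77,268),(311,282),(475,290),(633,296),(708,300)]])
B=np.array([f(u,v,.006) for u,v in [(440,348),(672,358),(667,500),(432,489)]])
print(S.round(4),B.round(4))
yl=np.array([.175,.045,-.045,-.135,-.175])
# fit fence pose
from scipy.optimize import least_squares
def fit(L,P):
    g=lambda p:(np.c_[np.cos(p[2])*L[:,0]-np.sin(p[2])*L[:,1]+p[0],np.sin(p[2])*L[:,0]+np.cos(p[2])*L[:,1]+p[1]]-P).ravel()
    s=least_squares(g,[.5,0,0]);return s.x,s.fun.reshape(-1,2)
F,e=fit(np.c_[0*yl,yl],S);print(F,np.rad2deg(F[2]),e.round(4))
Q,e=fit(np.array([[0,.065],[0,-.065],[-.08,-.065],[-.08,.065]]),B);print(Q,np.rad2deg(Q[2]),e.round(4))
a=F[2];Rm=np.array([[np.cos(a),-np.sin(a)],[np.sin(a),np.cos(a)]])
print('in fence',Rm.T@(Q[:2]-F[:2]),Q[2]-F[2]); print('bay ctr',F[:2]+Rm@[0,-.09])
s=cams.capture('side')
im=s['pixels'].copy()
P=[F[:2]+Rm@[0,y] for y in yl]
for p in P: cv2.circle(im,tuple(int(round(x)) for x in proj(s,[*p,.025])),2,(0,0,255),-1)
b=Q[2];Rb=np.array([[np.cos(b),-np.sin(b)],[np.sin(b),np.cos(b)]])
for x,y,z in [(0,.065,.006),(0,-.065,.006),(-.08,-.065,.006),(-.08,.065,.006),(0,.03,.06),(0,-.03,.06)]:
    cv2.circle(im,tuple(int(round(t)) for t in proj(s,[*(Q[:2]+Rb@[x,y]),z])),2,(0,255,0),-1)
cv2.imwrite('pics/side1.png',cv2.resize(im[180:430,140:390],None,fx=2.3,fy=2.3)[...,::-1])
E
```

```text
[[ 0.5731  0.2132]
 [ 0.569   0.0842]
 [ 0.5672 -0.0061]
 [ 0.5665 -0.0931]
 [ 0.5654 -0.1345]] [[ 0.5381  0.0131]
 [ 0.5362 -0.1167]
 [ 0.4563 -0.1151]
 [ 0.4587  0.0144]]
[ 0.56881168  0.03973289 -0.02094997] -1.200344722259491 [[-0.0006  0.0015]
 [ 0.0007  0.0005]
 [ 0.0006  0.0008]
 [-0.0005 -0.0021]
 [-0.0003 -0.0007]]
[ 0.53734054 -0.05174842 -0.01675816] -0.960171811716577 [[ 0.0003  0.0002]
 [ 0.     -0.0001]
 [-0.0001 -0.0003]
 [-0.0003  0.0002]]
in fence [-0.02954785 -0.0921205 ] 0.00419180806307165
bay ctr [ 0.56692632 -0.05024736]
```

View pics/side1.png

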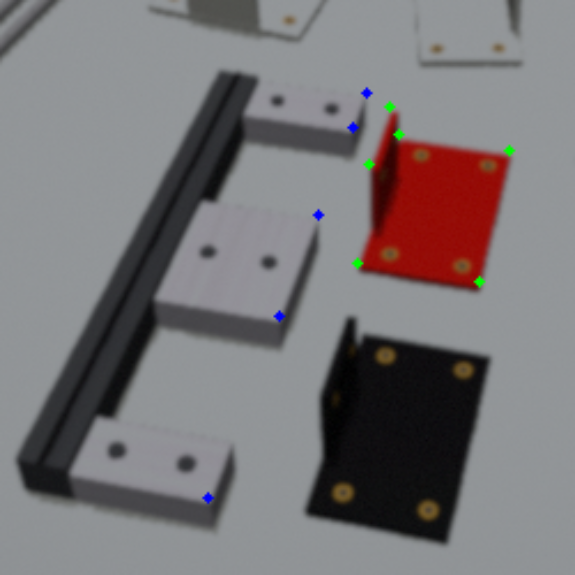

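The side view agrees with the top-image poses to about 2 mm. The bracket is nearly square to the fence, about 30 mm away from it and 2 mm off the bay centre. Next I'll shut the gripper, turn the tool square to the fence and hover behind the foot.

Request:
{"op": "drive_tool", "data": {
  "rows": [
    {"x": -0.02, "y": 0.02, "z": 0.0, "spin": 0.05, "fingers": -1},
    {"x": -0.06, "y": 0.057, "z": 0.01, "spin": 0.11, "fingers": -1},
    {"x": -0.105, "y": 0.1, "z": 0.02, "spin": 0.17, "fingers": -1},
    {"x": -0.15, "y": 0.143, "z": 0.03, "spin": 0.23, "fingers": -1},
    {"x": -0.195, "y": 0.186, "z": 0.04, "spin": 0.29, "fingers": -1},
    {"x": -0.24, "y": 0.229, "z": 0.05, "spin": 0.35, "fingers": -1},
    {"x": -0.285, "y": 0.272, "z": 0.06, "spin": 0.41, "fingers": -1},
    {"x": -0.33, "y": 0.315, "z": 0.07, "spin": 0.45, "fingers": -1},
    {"x": -0.375, "y": 0.358, "z": 0.085, "spin": 0.481, "fingers": -1},
    {"x": -0.41, "y": 0.39, "z": 0.096, "spin": 0.481, "fingers": -1}
  ]
}}

```text
time_s: 1.5
tcp_pos: [0.4944, -0.0707, 0.1495]
eef_rot: [180.0, 0.0, 178.9]
contact_force: [0.8, -0.7, 0.0]
gripper_width: 0.0005
gripper_force: 0.0
```

Request:
{"op": "drive_tool", "data": {
  "rows": [
    {"fingers": -1},
    {"fingers": -1}
  ]
}}

```text
invalid input
```

Request:
{"op": "drive_tool", "data": {
  "rows": [
    {"x": -0.003, "y": 0.01, "z": 0.01, "spin": 0, "fingers": -1},
    {"x": -0.007, "y": 0.021, "z": 0.03, "spin": 0, "fingers": -1},
    {"x": -0.007, "y": 0.021, "z": 0.06, "spin": 0, "fingers": -1},
    {"x": -0.007, "y": 0.021, "z": 0.085, "spin": 0, "fingers": -1},
    {"x": -0.007, "y": 0.021, "z": 0.095, "spin": 0, "fingers": -1},
    {"x": -0.007, "y": 0.021, "z": 0.095, "spin": 0, "fingers": -1}
  ]
}}

```text
time_s: 2.25
tcp_pos: [0.5011, -0.0525, 0.0543]
eef_rot: [-180.0, -0.1, 178.8]
contact_force: [1.1, -0.8, 0.9]
gripper_width: 0.0
gripper_force: 0.0
```

```bash
python3 - <<'E'
from h import *
s=sensors.get_state();print(s['tcp_pos'],s['eef_rot'],s['contact_force'])
c=cams.capture('side');cv2.imwrite('pics/side2.png',cv2.resize(c['pixels'][160:400,180:480],None,fx=2.5,fy=2.5)[...,::-1])
E
```

```text
[ 0.50107965 -0.05253564  0.05431109] [-1.79974335e+02 -6.49287872e-02  1.78821916e+02] [ 1.09075838 -0.84555524  0.9427543 ]
```

View pics/side2.png

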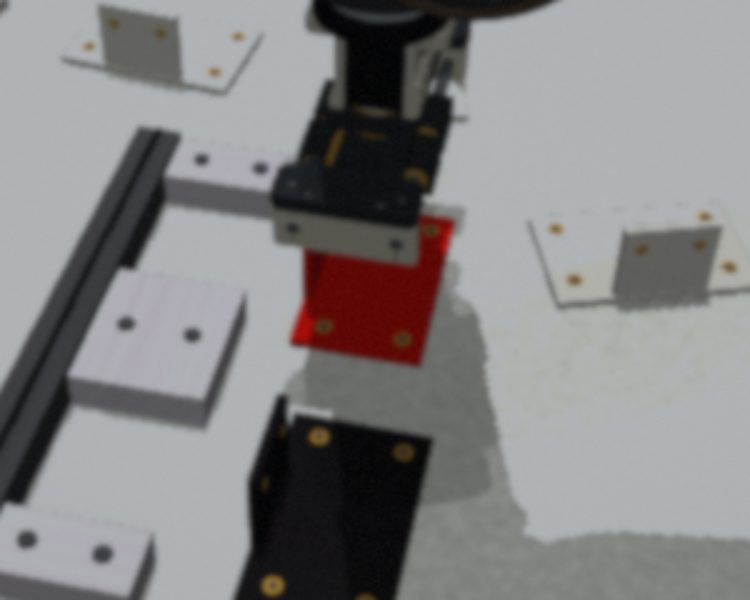

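The picture shows the shut fingers over the red plate behind the foot at about (310,265). The long side of the gripper body runs along the fence. Next I'll push slowly up to near the stops.

Request:
{"op": "drive_tool", "data": {
  "rows": [
    {"x": -0.005, "y": 0, "z": 0.004, "spin": 0, "fingers": -1},
    {"x": -0.01, "y": 0, "z": 0.008, "spin": 0, "fingers": -1},
    {"x": -0.015, "y": 0, "z": 0.009, "spin": 0, "fingers": -1},
    {"x": -0.02, "y": 0, "z": 0.009, "spin": 0, "fingers": -1},
    {"x": -0.025, "y": 0, "z": 0.009, "spin": 0, "fingers": -1},
    {"x": -0.03, "y": 0, "z": 0.009, "spin": 0, "fingers": -1},
    {"x": -0.034, "y": 0, "z": 0.009, "spin": 0, "fingers": -1},
    {"x": -0.038, "y": 0, "z": 0.009, "spin": 0, "fingers": -1},
    {"x": -0.042, "y": 0, "z": 0.009, "spin": 0, "fingers": -1},
    {"x": -0.045, "y": 0, "z": 0.009, "spin": 0, "fingers": -1}
  ]
}}

```text
time_s: 3.55
tcp_pos: [0.5466, -0.053, 0.0455]
eef_rot: [180.0, -0.0, 178.8]
contact_force: [-1.5, -0.4, 0.9]
gripper_width: 0.0005
gripper_force: 0.7
```

```bash
python3 - <<'E'
from h import *
s=sensors.get_state();print(s['tcp_pos'],s['contact_force'])
a=[cams.capture(n)['pixels'] for n in('side','top')]
cv2.imwrite('pics/s3.png',np.hstack([cv2.resize(a[0][160:400,150:350],(400,480)),cv2.resize(a[1][120:320,230:397],(400,480))])[...,::-1])
E
```

```text
[ 0.54660163 -0.05301754  0.04554241] [-1.50161402 -0.43471305  0.91902521]
```

View pics/s3.png

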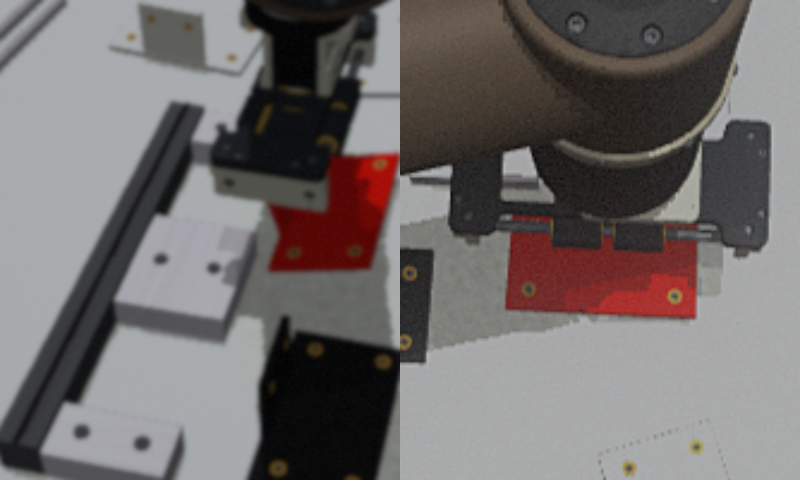

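The bracket has slid straight and is a few mm short of the stops. The fingers are on its centre at (610,230). I'll keep pushing to tip it.

Request:
{"op": "drive_tool", "data": {
  "rows": [
    {"x": -0.003, "y": 0, "z": 0, "spin": 0, "fingers": -1},
    {"x": -0.006, "y": 0, "z": 0, "spin": 0, "fingers": -1},
    {"x": -0.009, "y": 0, "z": 0, "spin": 0, "fingers": -1},
    {"x": -0.013, "y": 0, "z": 0, "spin": 0, "fingers": -1},
    {"x": -0.018, "y": 0, "z": 0, "spin": 0, "fingers": -1},
    {"x": -0.023, "y": 0, "z": 0, "spin": 0, "fingers": -1},
    {"x": -0.028, "y": 0, "z": 0, "spin": 0, "fingers": -1},
    {"x": -0.033, "y": 0, "z": 0.0, "spin": 0, "fingers": -1},
    {"x": -0.038, "y": 0, "z": 0.0, "spin": 0, "fingers": -1},
    {"x": -0.042, "y": 0, "z": 0.001, "spin": 0, "fingers": -1}
  ]
}}

```text
time_s: 4.9
tcp_pos: [0.589, -0.0538, 0.0447]
eef_rot: [180.0, 0.0, 178.8]
contact_force: [0.2, -0.5, -0.2]
gripper_width: 0.0001
gripper_force: 0.2
```

```bash
python3 - <<'E'
from h import *
s=sensors.get_state();print(s['tcp_pos'],s['contact_force'])
a=[cams.capture(n)['pixels'] for n in('side','top')]
cv2.imwrite('pics/s4.png',np.hstack([cv2.resize(a[0][160:400,150:350],(400,480)),cv2.resize(a[1][120:320,230:397],(400,480))])[...,::-1])
E
```

```text
[ 0.58898901 -0.05380526  0.0446577 ] [ 0.1665612  -0.50416662 -0.24054646]
```

View pics/s4.png

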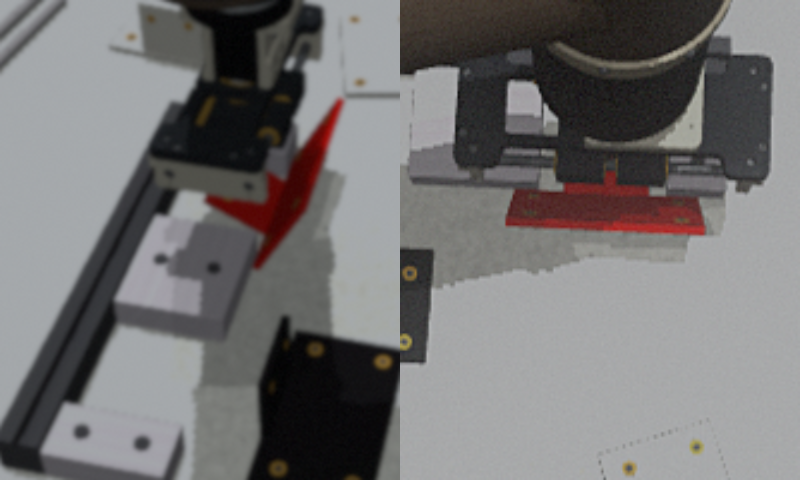

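The bracket is tipping as planned. The plate has risen to about 60° (edge from (260,265) to (340,100)) and the foot is going into the bay. I'll finish with a descending push.

Request:
{"op": "drive_tool", "data": {
  "rows": [
    {"x": -0.003, "y": 0, "z": 0.001, "spin": 0, "fingers": -1},
    {"x": -0.006, "y": 0, "z": 0.002, "spin": 0, "fingers": -1},
    {"x": -0.009, "y": 0, "z": 0.004, "spin": 0, "fingers": -1},
    {"x": -0.011, "y": 0, "z": 0.006, "spin": 0, "fingers": -1},
    {"x": -0.013, "y": 0, "z": 0.008, "spin": 0, "fingers": -1},
    {"x": -0.015, "y": 0, "z": 0.009, "spin": 0, "fingers": -1},
    {"x": -0.016, "y": 0, "z": 0.01, "spin": 0, "fingers": -1},
    {"x": -0.016, "y": 0, "z": 0.01, "spin": 0, "fingers": -1},
    {"x": -0.016, "y": 0, "z": 0.01, "spin": 0, "fingers": -1}
  ]
}}

```text
time_s: 6.12
tcp_pos: [0.6043, -0.0542, 0.0346]
eef_rot: [-180.0, -0.0, 178.8]
contact_force: [-0.1, 0.4, -0.7]
gripper_width: -0.0
gripper_force: 0.0
```

```bash
python3 - <<'E'
from h import *
s=sensors.get_state();print(s['tcp_pos'],s['contact_force'])
a=[cams.capture(n)['pixels'] for n in('side','top')]
cv2.imwrite('pics/s5.png',np.hstack([cv2.resize(a[0][160:400,150:350],(400,480)),cv2.resize(a[1][120:320,230:397],(400,480))])[...,::-1])
E
```

```text
[ 0.60428938 -0.05417957  0.0345907 ] [-0.13346404  0.43645576 -0.66416695]
```

View pics/s5.png

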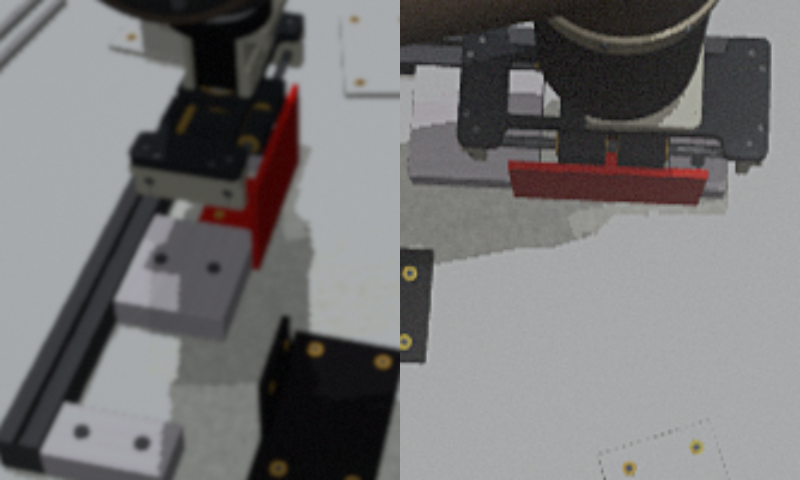

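The plate now looks upright at the stops, with its edge from (258,265) to (297,90). I'll lift straight up, easing a little into the bay side, and check.

Request:
{"op": "drive_tool", "data": {
  "rows": [
    {"x": -0.003, "y": 0, "z": -0.003, "spin": 0, "fingers": -1},
    {"x": -0.005, "y": 0, "z": -0.012, "spin": 0, "fingers": -1},
    {"x": -0.006, "y": 0, "z": -0.03, "spin": 0, "fingers": -1},
    {"x": -0.006, "y": 0, "z": -0.06, "spin": 0, "fingers": -1},
    {"x": -0.006, "y": 0, "z": -0.1, "spin": 0, "fingers": -1},
    {"x": -0.006, "y": -0.03, "z": -0.14, "spin": 0, "fingers": -1},
    {"x": -0.006, "y": -0.08, "z": -0.16, "spin": 0, "fingers": -1},
    {"x": -0.006, "y": -0.14, "z": -0.16, "spin": 0, "fingers": -1},
    {"x": -0.006, "y": -0.19, "z": -0.16, "spin": 0, "fingers": -1},
    {"x": -0.006, "y": -0.22, "z": -0.16, "spin": 0, "fingers": -1}
  ]
}}

```text
time_s: 7.48
tcp_pos: [0.6056, -0.2767, 0.1954]
eef_rot: [-180.0, 0.0, 178.8]
contact_force: [0.8, 0.7, 0.3]
gripper_width: 0.0005
gripper_force: 0.0
```

```bash
python3 - <<'E'
from h import *
s=sensors.get_state();print(s['tcp_pos'],s['contact_force'])
a=[cams.capture(n)['pixels'] for n in('side','top')]
cv2.imwrite('pics/s6.png',np.hstack([cv2.resize(a[0][160:400,150:350],(400,480)),cv2.resize(a[1][100:300,150:380],(400,480))])[...,::-1])
E
```

```text
[ 0.60555746 -0.2767035   0.19539766] [0.792235   0.67142393 0.3007666 ]
```

View pics/s6.png

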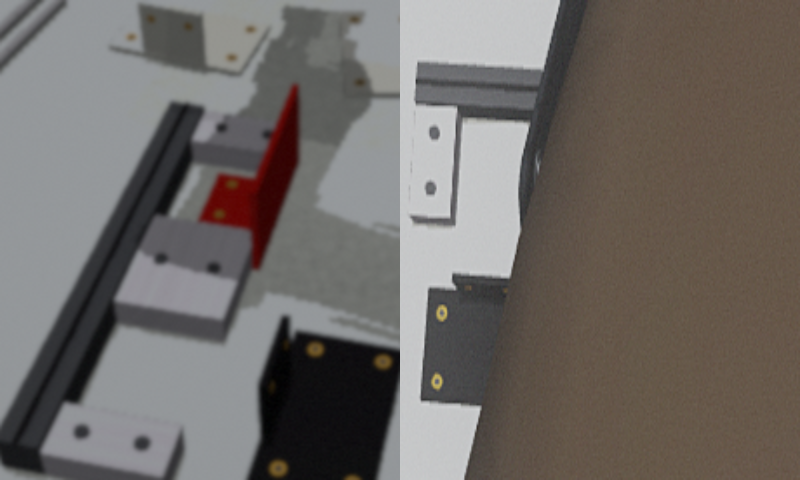

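The bracket stands with its foot flat in the bay at (230,200), and the black bracket has not moved. I'll check numerically that the plate is against the stops.

```bash
python3 - <<'E'
from h import *
c=cams.capture('side');b=c['pixels'].astype(int)
m=((b[...,0]>b[...,1]+50)&(b[...,0]>70)).astype(np.uint8);m[:180]=0;m[320:]=0;m[:,:220]=0;m[:,330:]=0
cs=max(cv2.findContours(m,0,2)[0],key=cv2.contourArea)
print(cv2.approxPolyDP(cs,2,True)[:,0].tolist())
a=-.02095;Rm=np.array([[np.cos(a),-np.sin(a)],[np.sin(a),np.cos(a)]]);F=np.array([.5688,.0397])
for g in (0,-.005,-.01):
  print(g,[tuple(np.round(proj(c,[*(F+Rm@[g+x,-.0925+y]),z]),1)) for x,y,z in [(0,.065,.08),(-.006,.065,.08),(-.006,.065,0),(0,-.065,.08),(.054,.03,.006),(.054,-.03,.006)]])
E
```

```text
[[298, 203], [278, 248], [260, 247], [250, 268], [274, 273], [277, 276], [278, 293], [277, 257]]
0 [(np.float64(273.5), np.float64(253.4)), (np.float64(277.6), np.float64(254.0)), (np.float64(279.3), np.float64(293.5)), (np.float64(295.8), np.float64(199.4)), (np.float64(247.7), np.float64(268.6)), (np.float64(258.9), np.float64(243.8))]
-0.005 [(np.float64(276.9), np.float64(253.9)), (np.float64(281.0), np.float64(254.6)), (np.float64(282.5), np.float64(294.0)), (np.float64(298.9), np.float64(199.8)), (np.float64(250.8), np.float64(269.1)), (np.float64(261.8), np.float64(244.2))]
-0.01 [(np.float64(280.3), np.float64(254.5)), (np.float64(284.5), np.float64(255.1)), (np.float64(285.7), np.float64(294.6)), (np.float64(302.0), np.float64(200.3)), (np.float64(253.9), np.float64(269.6)), (np.float64(264.8), np.float64(244.7))]
```

The edges match the predicted pose to about 2–3 mm. To be sure the plate touches the stops, I'll press it gently from behind, low down and watching the force.

Request:
{"op": "drive_tool", "data": {
  "rows": [
    {"x": 0.03, "y": 0.02, "z": 0, "spin": 0, "fingers": -1},
    {"x": 0.06, "y": 0.06, "z": 0, "spin": 0, "fingers": -1},
    {"x": 0.085, "y": 0.11, "z": 0, "spin": 0, "fingers": -1},
    {"x": 0.085, "y": 0.16, "z": 0, "spin": 0, "fingers": -1},
    {"x": 0.085, "y": 0.2, "z": 0.02, "spin": 0, "fingers": -1},
    {"x": 0.085, "y": 0.223, "z": 0.06, "spin": 0, "fingers": -1},
    {"x": 0.085, "y": 0.223, "z": 0.1, "spin": 0, "fingers": -1},
    {"x": 0.085, "y": 0.223, "z": 0.135, "spin": 0, "fingers": -1},
    {"x": 0.085, "y": 0.223, "z": 0.155, "spin": 0, "fingers": -1},
    {"x": 0.085, "y": 0.223, "z": 0.155, "spin": 0, "fingers": -1}
  ]
}}

```text
time_s: 8.88
tcp_pos: [0.5245, -0.049, 0.0387]
eef_rot: [-180.0, -0.1, 178.9]
contact_force: [0.2, 0.9, 0.4]
gripper_width: 0.0004
gripper_force: 0.0
```

Request:
{"op": "drive_tool", "data": {
  "rows": [
    {"x": -0.005, "y": 0, "z": 0, "spin": 0, "fingers": -1},
    {"x": -0.01, "y": 0, "z": 0, "spin": 0, "fingers": -1},
    {"x": -0.015, "y": 0, "z": 0, "spin": 0, "fingers": -1},
    {"x": -0.019, "y": 0, "z": 0, "spin": 0, "fingers": -1},
    {"x": -0.022, "y": 0, "z": 0, "spin": 0, "fingers": -1},
    {"x": -0.024, "y": 0, "z": 0, "spin": 0, "fingers": -1},
    {"x": -0.026, "y": 0, "z": 0, "spin": 0, "fingers": -1}
  ]
}}

```text
time_s: 9.75
tcp_pos: [0.5514, -0.0502, 0.0395]
eef_rot: [-180.0, -0.0, 178.8]
contact_force: [-5.3, 1.8, 5.9]
gripper_width: 0.0001
gripper_force: 3.6
```

There is firm contact at 5 N, so the plate is against the stops. I'll back off, clear the view and check.

Request:
{"op": "drive_tool", "data": {
  "rows": [
    {"x": 0.004, "y": 0, "z": 0, "spin": 0, "fingers": -1},
    {"x": 0.01, "y": 0, "z": 0, "spin": 0, "fingers": -1},
    {"x": 0.025, "y": 0, "z": 0, "spin": 0, "fingers": -1},
    {"x": 0.04, "y": 0, "z": -0.03, "spin": 0, "fingers": -1},
    {"x": 0.04, "y": 0, "z": -0.08, "spin": 0, "fingers": -1},
    {"x": 0.04, "y": 0, "z": -0.13, "spin": 0, "fingers": -1},
    {"x": 0.04, "y": -0.04, "z": -0.16, "spin": 0, "fingers": -1},
    {"x": 0.04, "y": -0.1, "z": -0.16, "spin": 0, "fingers": -1},
    {"x": 0.04, "y": -0.16, "z": -0.16, "spin": 0, "fingers": -1},
    {"x": 0.04, "y": -0.2, "z": -0.16, "spin": 0, "fingers": -1}
  ]
}}

```text
time_s: 11.0
tcp_pos: [0.506, -0.251, 0.1996]
eef_rot: [180.0, 0.0, 178.8]
contact_force: [0.9, 0.5, -0.1]
gripper_width: 0.0004
gripper_force: 0.0
```

```bash
python3 - <<'E'
from h import *
c=cams.capture('side');b=c['pixels'].astype(int)
m=((b[...,0]>b[...,1]+50)&(b[...,0]>70)).astype(np.uint8);m[:180]=0;m[320:]=0;m[:,:220]=0;m[:,330:]=0
cs=max(cv2.findContours(m,0,2)[0],key=cv2.contourArea)
print(cv2.approxPolyDP(cs,2,True)[:,0].tolist())
cv2.imwrite('pics/s7.png',cv2.resize(c['pixels'][170:420,150:370],None,fx=2.4,fy=2.4)[...,::-1])
E
```

```text
[[298, 203], [278, 247], [259, 247], [249, 269], [275, 274], [278, 293], [277, 258]]
```

View pics/s7.png

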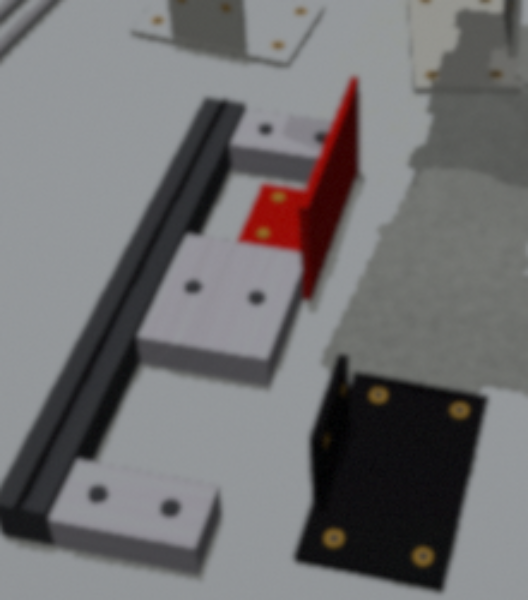

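The red bracket stands upright. Its plate edge (300,210)–(308,298) is flush against the stops, its foot (270,215) lies in the bay, and the black bracket is untouched. The robot is clear, so I'm handing the job in.

```bash
python3 -c "
from plant import r
print(r.close_job())"
```

```text
the job is handed in; nothing more can be done
None
```

The red bracket is standing on its foot in the right-hand bay with its plate against the stops, the black bracket was left where it lay, and I handed the job in at about 11 s with the arm clear; no verdict came back.

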